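# Index the carving fixture round to its next hole

## Task

Index the rotary fixture on the bench by one hole: with a fingertip press in the upright mushroom knob of its spring plunger, turn the table clockwise as seen from above to the very next hole, and let the plunger spring fully back up there so that the table is locked again. Keep off the stone in the chuck, leave the fixture standing where it is on the bench, and do not disturb the tools around it.

Things in the scene. Friction and masses are not known exactly. Their poses are not given: they have to be found in the camera images.
- fixture: Indexing fixture: round grey iron casting, 224 mm across, 36 mm high, loose on the bench (4.5 kg, slides if pushed with over 20 N), at any yaw. Origin: centre of its underside, on the table's axis; z up. Its steel top face has a circular slot with 12 round 13 mm holes, 30 degrees (46 mm) apart, on a circle of 88 mm radius; the plunger starts over the hole at (-88, 0) mm. A side lock screw is not used.
- rotary_table (a joint): Angle of the table with its lug, plunger, chuck and stone, rad; grows clockwise seen from above; 0 at the start (locked), 0.524 (30 degrees) at the next hole clockwise. No end stop; slight friction of 0.08 N m (about 1 N at the plunger), and it stays where it is left. Locked in a hole it has about 0.006 rad of play.
- plunger_press (a joint): How far the plunger is pressed in, straight down, m: 0 fully up, 0.010 at the stop. Spring 2.5 N at the start, 5.5 N at the stop. Its plug sits in a hole from below and locks the table; past 3 mm its taper begins to leave, past 6.5 mm it is clear and the table turns. Between holes it rides under the steel at about 6.5 mm, even let go; within about 2 mm of a hole's centre it springs up and locks.
- plunger_top (a point): Centre of the top of the plunger's black mushroom knob (29 mm across, 12 mm thick, flat on top over 22 mm). It moves with the plunger and turns with the table: at rest it is 78 mm above the bench and 88 mm from the fixture's axis.
- plunger: The whole plunger (knob, stem and tapered plug), moving up and down and turning with the table. Origin: on the plunger's own axis, 78 mm below the top of the knob (at bench height when fully up).
- table_face (a point): Centre of the turning table's face, on the axis, 50 mm above the bench. The aluminium table is 144 mm across; a lug 34 mm wide reaches from it out over the holes and carries the plunger (lug top 52 to 55 mm above the bench). A steel chuck of 64 mm diameter stands on its middle and holds the stone.
- next_hole (a point): Centre of the mouth of the next hole clockwise, in the fixture's top face 36 mm above the bench. It belongs to the casting and does not turn with the table.
- stone: A half-carved green stone disc, 50 mm across, held in the chuck on the table, its top 90 mm above the bench; it turns with the table. Origin: on the fixture's axis at bench height, not on the stone.
- bur_jar: Bystander beside the fixture: a clear jar with a wooden foot, 42 mm diameter, 58 mm high, standing. Origin: centre of its underside.
- pin_vise: Bystander beside the fixture: a thin steel pin vise lying flat, 12 mm diameter, about 110 mm long along its x. Origin: under its middle.
- setting_block: Bystander beside the fixture: a small wooden block 50 x 32 x 28 mm. Origin: centre of its underside.
- bench_block: Bystander: a flat steel block 90 x 75 x 22 mm. Origin: centre of its underside.
- pliers: Bystander: pliers lying flat, 145 mm long along x, jaws to +x, 14 mm high. Origin: near the joint, at bench height.
- scratch_brush: Bystander: a brush with a wooden handle lying along its x, 170 mm long, 42 mm wide, 20 mm high. Origin: under its middle.
- loupe: Bystander: a black eye loupe, 32 mm diameter, 26 mm high, with its steel cover swung out to -x. Origin: centre of its underside.

How it is judged:
On the way, in this order (a step that is already met when the one before it is completed fails the run):
1. a fingertip presses the plunger in until its plug is clear of the hole (value of joint plunger_press above 0.006 m and contact force between the fingers and plunger above 0.5 N).
2. the table is at the next hole clockwise and the plunger has sprung up in it (value of joint rotary_table between 0.4936 and 0.5536 rad and value of joint plunger_press below 0.0015 m), for 0.2 s.
At the end, for the whole second after the job is handed in: The table stands at the next hole clockwise (0.524 rad, within 0.03 rad), at rest, with the plunger sprung up to within 1.5 mm of fully up, and the fixture within 15 mm of where it stood (all of step 2 and velocity of joint rotary_table between -0.05 and 0.05 rad/s and distance of next_hole from where it was at the start of the episode below 0.015 m); the robot touches nothing.
It fails at once if the fixture is lifted, carried or shoved (its next hole moves more than 15 mm) (distance of next_hole from where it was at the start of the episode above 0.015 m).
It fails at once if the stone in the chuck is touched (contact force between any of the fingers, the arm and stone above 0.5 N).
It fails at once if the table is turned the wrong way (anticlockwise by more than 0.15 rad) (value of joint rotary_table below -0.15 rad).
It fails at once if a bystander is lifted or moved more than 15 mm (distance of any of bur_jar, pin_vise, setting_block, bench_block, pliers, scratch_brush, loupe from where it was at the start of the episode above 0.015 m).
It also fails if it takes over 32 s, if anything falls off the work surface, if the arm or the gripper's body presses on something with over 40 N, if the wrist force passes 120 N, or if a joint passes its speed limit or range.

## Robot

A 7-joint arm with a two-finger parallel gripper is mounted at the origin on the work surface. World frame = base frame: x ahead of the robot, y to its left, z up, the work surface at z = 0. Lengths are in m, angles in rad, forces in N, time in s.
With the tool pointing down it reaches from about 0.425 to 0.925 m from the base axis. Payload 6.8 kg.
Tool frame: the origin (TCP) lies between the finger pads; the fingertips stand finger_overhang ahead of it and the grasp point (between the pads) lies 6 mm ahead of it (finger_overhang is the distance from the TCP to the fingertips, in m); z points along the fingers, y is the line along which they close (so a half turn about z gives the same grasp; the last joint's range is limited). The gripper opens to 85 mm and grips with 20 to 120 N. Pads are 22 mm wide; open, the fingers measure 114 mm over their backs; the gripper's body (76 mm by 85 mm) begins 54 mm behind the grasp point. The pads swing forward as they close: fully open they stand 13 mm farther back than shut.
Start: joints at [-1.388, 0.477, 0.022, 1.555, -0.011, 1.109, -0.083], TCP at [0.194, 0.647, 0.256] pointing down, gripper open.
Joint ranges: [-2.96, 2.96], [-0.34, 2.1], [-1.41, 1.46], [0.24, 2.44], [-1.37, 4.51], [0.17, 1.92], [-2.96, 2.96]. Speed limits (rad/s): [2.39, 2.39, 3.14, 3.14, 3.14, 3.14, 3.14].

## Interface

Orientations are given as a unit quaternion [w, x, y, z].
In Python, from station import * gives the robot as it stands.
- The arm moves only by the tool drive_tool, never from a script. Its argument "increments" is a list of rows, each an object of numbers: "claw": the finger opening in m, from 0 to 0.0854; "dx", "dy", "dz": the shift along the tool's x, y, z in m; "wx", "wy", "wz": the turn, a rotation vector about the tool's x, y, z in degrees. A call has 1 to 20 rows; each row shifts and turns the commanded pose from where the row before left it, along the tool's axes as they then stand; what a row does not reach is not made up. A row lasts 1/8 s, in which the tool goes at most 62.5 mm and 10.7 degrees, less where a joint would pass 70% of its speed; a pose out of reach is approached as far as the arm can. A call with a gripper value outside its range is refused whole. The fingers move at their own pace and stop on an object; "newtons" is the grip in N (left out, the last holds). Time passes only in rows, so rows that do not move let the fingers close. It gives the time, the measured TCP pose, the force, the opening and the grip force at its end, in the units of the state.
- get_obs(): the state, without advancing time (a new reading comes with each control period).
- read_camera(name): name is "side" or "top" or "wrist"; returns (picture, depth): 384x512x3 uint8, red, green, blue; 384x512 float32, m along the optical axis (not along the pixel's ray), 0 where there is no reading.
- calibration(name): a dict with "intrinsics" (3x3 intrinsics, pixels), "R" (3x3) and "t" (3): a world point X has camera coordinates R X + t; the wrist camera has in their place "mount" (4x4, takes a point from camera to tool coordinates, whose origin is the TCP and whose axes are the flange's). Camera axes: x right, y down, z forward; pixel columns grow to the right and rows downward; lengths in m; the calibration is good to about 2 mm. A picture is of the moment at which its call begins: read the wrist's pose just before it. calibration takes no time and is no camera call.
- hand_in(): hands the job in; it is judged then, once.
The state is a dict: "t": time; "q": joint angles; "joint_vel": joint speeds; "joint_torque": joint torques, N m; "eef_pos": TCP position; "tool_rot": TCP orientation; "contact_force": force on the tool from outside, world axes, zero at the start; "torque": the same for the moment, N m; "gripper_width": opening from 0.0 (shut) to 1.0 (fully open); "grasp_force": force on a finger pad.
Only numpy, scipy, OpenCV 4.12 (cv2) and the standard library are available. Lean on these libraries where they do the work, as an engineer would, in place of code of your own. Each camera call takes 0.05 s, during which the arm holds its last target. There are 200 camera calls.

## Working session

There is one attempt and no reset: what is moved stays moved. The work goes in short steps, Python scripts to look and compute and a tool call to move; the robot and the scene stay as the last step left them, time stands still between calls to the robot, and variables do not carry over. Pictures are saved under pics/ and viewed, at most 10 in all, crops included, and the job is handed in when it is done.

Besides the shell and the picture viewer there is one more tool, called after ">>>" by a JSON object that holds its "api" and its "payload". drive_tool: Moves the arm, as the interface text tells. Its arguments: {"type":"object","properties":{"increments":{"type":"array","items":{"type":"object","properties":{"claw":{"type":"number"},"dx":{"type":"number"},"dy":{"type":"number"},"dz":{"type":"number"},"wx":{"type":"number"},"wy":{"type":"number"},"wz":{"type":"number"}}}},"newtons":{"type":"number"}},"required":["increments"]}

```bash
ls; mkdir -p pics; python3 - <<'E'
from station import *
import cv2,numpy as np
o=get_obs();print(o)
for n in("top","side"):
    p,d=read_camera(n);cv2.imwrite(f"pics/{n}0.png",p[:,:,::-1]);np.save(f"pics/{n}0.npy",d);c=calibration(n);print(n,c)
print(calibration("wrist"))
try: print(finger_overhang)
except Exception as e: print(e)
E
```

```text
pics
{'t': 0.0, 'q': array([-1.38810181,  0.47781371,  0.0223392 ,  1.55646341, -0.01147512,
        1.10930184, -0.08311886]), 'joint_vel': array([-6.75284806e-04, -1.35114102e-03,  1.91544665e-05,  1.31344959e-03,
       -1.26445376e-04, -2.95441590e-04, -3.47925320e-04]), 'joint_torque': array([-1.85780627e-04, -5.96476150e+01,  1.60775285e+00, -2.81182677e+01,
        1.24316677e-02,  9.56623204e-03,  6.33424875e-06]), 'eef_pos': array([0.19339069, 0.64612511, 0.25531151]), 'tool_rot': array([-5.45038359e-05,  1.44878425e-01,  9.89449028e-01, -9.27430000e-04]), 'contact_force': array([-0.01558194, -0.44745964,  0.15931443]), 'torque': array([ 0.04785191, -0.05620764, -0.01071621]), 'grasp_force': 0.0, 'gripper_width': 1.0012362932760999}
top {'intrinsics': array([[354.73344391,   0.        , 249.47927309],
       [  0.        , 354.73344391, 192.20057138],
       [  0.        ,   0.        ,   1.        ]]), 'R': array([[ 0.01052868, -0.99986924, -0.01227399],
       [-0.98851812, -0.00855725, -0.1508599 ],
       [ 0.15073514,  0.01372141, -0.98847895]]), 't': array([-0.00807197
[... 235 characters left out ...]
4059534, -0.01692777],
       [-0.21089371, -0.54163272, -0.81373081],
       [ 0.26798429,  0.76852378, -0.58099536]]), 't': array([-0.52103191,  0.1666367 ,  1.43828953])}
{'intrinsics': array([[300.99466848,   0.        , 253.18619129],
       [  0.        , 300.99466848, 189.82125128],
       [  0.        ,   0.        ,   1.        ]]), 'mount': array([[-5.42642381e-04, -9.59206353e-01, -2.82706344e-01,
         7.22863860e-02],
       [ 9.99999220e-01, -8.38528827e-04,  9.25625570e-04,
        -3.04955031e-04],
       [-1.12492335e-03, -2.82705621e-01,  9.59206060e-01,
        -1.16685934e-01],
       [ 0.00000000e+00,  0.00000000e+00,  0.00000000e+00,
         1.00000000e+00]])}
0.025
```

View pics/top0.png

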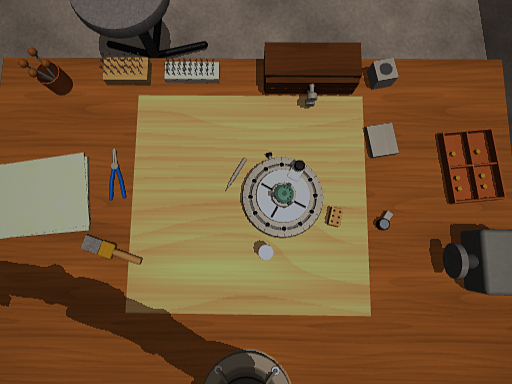

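The top view shows the fixture centred near (283,196), with the black knob near (299,166). Next I measure both.

```bash
cat > h.py <<'E'
import numpy as np,cv2
from station import *
def world(n,d,mask=None):
    c=calibration(n);K=c["intrinsics"];v,u=np.mgrid[:384,:512]
    P=np.stack([(u-K[0,2])/K[0,0]*d,(v-K[1,2])/K[1,1]*d,d],-1)
    return (P-c["t"])@c["R"]
def pix(n,X):
    c=calibration(n);q=c["intrinsics"]@(c["R"]@np.array(X)+c["t"]);return q[:2]/q[2]
E
python3 - <<'E'
from h import *
for n in("top","side"):
    d=np.load(f"pics/{n}0.npy");im=cv2.imread(f"pics/{n}0.png");W=world(n,d);Z=W[...,2]
    r=(np.hypot(W[...,0]-.57,W[...,1]+.1)<.2)&(d>0)
    if n=="top":
        v,u=np.mgrid[:384,:512]; r&=np.hypot(u-283,v-196)<50
        m=r&(abs(Z-.036)<.006)
        pts=W[m][:,:2].astype(np.float32); c,rad=cv2.minEnclosingCircle(pts); print("face",c,rad,m.sum(),np.median(W[m][:,2]))
        C=np.array(c)
    dk=(im.max(2)<60)&r&(Z>.068)&(Z<.09)
    rr=np.hypot(W[...,0]-C[0],W[...,1]-C[1]); dk2=dk&(rr>.06)&(rr<.115)
    print(n,"knob",dk2.sum(),np.median(W[dk2],0) if dk2.any() else 0,W[dk2].min(0),W[dk2].max(0))
    z2=r&(Z>.072)&(Z<.085)&(rr>.065)&(rr<.115); print(z2.sum(),np.mean(W[z2],0),W[z2].min(0),W[z2].max(0))
    st=r&(Z>.083)&(rr<.05); print("stone",W[st].mean(0))
    x,y=pix(n,[C[0],C[1],.05]).astype(int); cr=im[y-60:y+60,x-60:x+60]; cv2.imwrite(f"pics/{n}c.png",cv2.resize(cr,None,fx=5,fy=5,interpolation=2)); print(x,y)
E
```

```text
face (0.5260000228881836, -0.09262971580028534) 0.10989192873239517 2487 0.036426404493559286
top knob 92 [ 0.60312696 -0.13304906  0.07710884] [ 0.59037898 -0.14721975  0.0691671 ] [ 0.6148629  -0.12039478  0.08201592]
93 [ 0.60277209 -0.13351169  0.07692263] [ 0.59027929 -0.14695139  0.0721385 ] [ 0.61775822 -0.12039478  0.08201592]
stone [ 0.52539517 -0.0920375   0.08850992]
282 195
side knob 40 [ 0.60342424 -0.14091768  0.07658565] [ 0.59235712 -0.150858    0.07067531] [ 0.61709369 -0.13051312  0.08197344]
45 [ 0.60464323 -0.13895298  0.07671203] [ 0.59235712 -0.150858    0.07248215] [ 0.61801058 -0.12556342  0.08197344]
stone [ 0.5257775  -0.0984338   0.08821281]
245 210
```

View pics/side0.png

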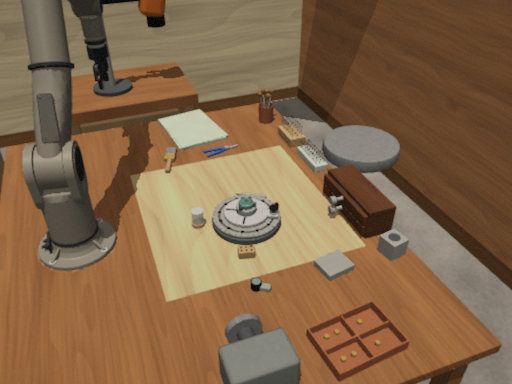

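View pics/topc.png

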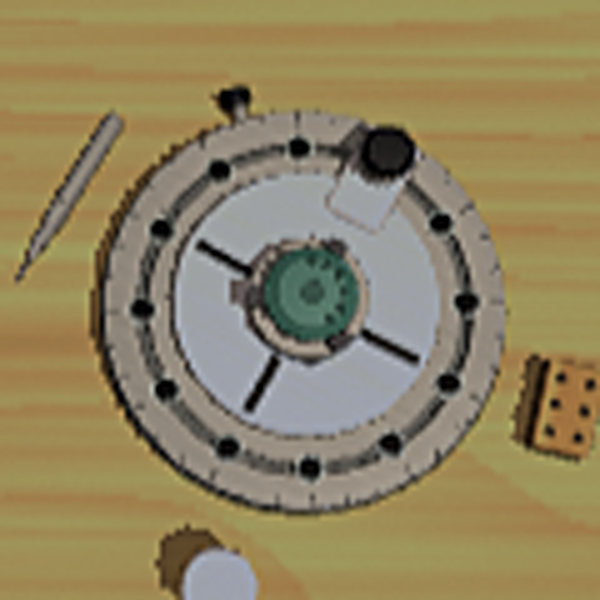

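The top crop agrees with the spec. The fixture axis is at about (0.526,-0.094) and the knob at about (0.603,-0.135), z 0.077, so the radius is 87 mm. The next hole lies to the image's right at crop (440,222). The side view shows the area above the fixture is free. I'll move above the knob with the tool's -y along the clockwise tangent.

>>> {"api": "drive_tool", "payload": {"increments": [{"claw": 0,"dx": -0.0385,"dy": -0.0394,"dz": 0.003},{"claw": 0,"dx": -0.0385,"dy": -0.0394,"dz": 0.003},{"claw": 0,"dx": -0.0385,"dy": -0.0394,"dz": 0.003},{"claw": 0,"dx": -0.0385,"dy": -0.0394,"dz": 0.003},{"claw": 0,"dx": -0.0385,"dy": -0.0394,"dz": 0.003},{"claw": 0,"dx": -0.0385,"dy": -0.0394,"dz": 0.003},{"claw": 0,"dx": -0.0385,"dy": -0.0394,"dz": 0.003},{"claw": 0,"dx": -0.0385,"dy": -0.0394,"dz": 0.003},{"claw": 0,"dx": -0.0385,"dy": -0.0394,"dz": 0.003},{"claw": 0,"dx": -0.0385,"dy": -0.0394,"dz": 0.003},{"claw": 0,"dx": -0.0385,"dy": -0.0394,"dz": 0.003},{"claw": 0,"dx": -0.0385,"dy": -0.0394,"dz": 0.003},{"claw": 0,"dx": -0.0385,"dy": -0.0394,"dz": 0.003},{"claw": 0,"dx": -0.0385,"dy": -0.0394,"dz": 0.003},{"claw": 0,"dx": -0.0385,"dy": -0.0394,"dz": 0.003},{"claw": 0,"dx": -0.0385,"dy": -0.0394,"dz": 0.003},{"wz": 5.6},{"wz": 5.7},{"claw": 0}]}}

```text
schema error: expected keys claw, dx, dy, dz, wx, wy, wz
```

```bash
cat >> h.py <<'E'
from scipy.spatial.transform import Rotation as Ro
def tool():
    o=get_obs();q=o["tool_rot"];return o,Ro.from_quat([q[1],q[2],q[3],q[0]]).as_matrix(),np.array(o["eef_pos"])
def wristW(R,p,d):
    c=calibration("wrist");K=c["intrinsics"];v,u=np.mgrid[:384,:512]
    P=np.stack([(u-K[0,2])/K[0,0]*d,(v-K[1,2])/K[1,1]*d,d],-1);M=c["mount"]
    return (P@M[:3,:3].T+M[:3,3])@R.T+p
E
python3 - <<'E'
from h import *
o,R,p=tool();im,d=read_camera("wrist");W=wristW(R,p,d);np.save("pics/w1W.npy",W);cv2.imwrite("pics/w1.png",im[:,:,::-1])
print(o["t"],p,R.round(3),o["contact_force"],o["gripper_width"])
m=(d>0)&(W[...,2]>.074)&(W[...,2]<.082)&(np.hypot(W[...,0]-.603,W[...,1]+.135)<.025)
print("knob top",m.sum(),W[m].mean(0),W[m].min(0),W[m].max(0),cv2.minEnclosingCircle(W[m][:,:2].astype(np.float32)))
s=(d>0)&(W[...,2]>.085)&(W[...,2]<.094)&(np.hypot(W[...,0]-.526,W[...,1]+.094)<.035)
print("stone",s.sum(),W[s].mean(0),cv2.minEnclosingCircle(W[s][:,:2].astype(np.float32)))
E
```

```text
0.1 [0.19336637 0.64619459 0.25541836] [[-0.958  0.287 -0.   ]
 [ 0.287  0.958 -0.002]
 [-0.    -0.002 -1.   ]] [0.43573511 0.43541506 0.45357293] 0.9983559357480496<stdin>:5: RuntimeWarning: Mean of empty slice.
  ret = um.true_divide(
Traceback (most recent call last):
ValueError: zero-size array to reduction operation minimum which has no identity
```

View pics/w1.png

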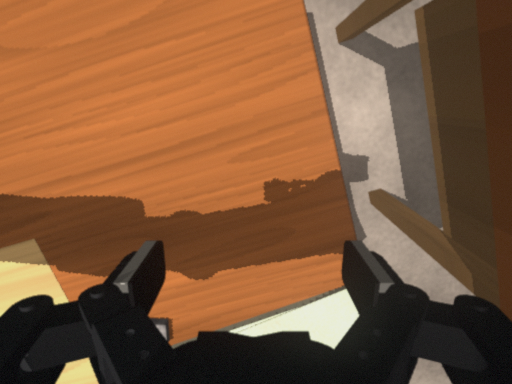

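The call was refused because every row needs all seven keys, so the arm has not moved. This wrist view still shows the start pose, with the open fingers at (140,270) and (365,270).

>>> {"api": "drive_tool", "payload": {"increments": [{"claw": 0,"dx": -0.0385,"dy": -0.0394,"dz": 0.003,"wx": 0,"wy": 0,"wz": 0},{"claw": 0,"dx": -0.0385,"dy": -0.0394,"dz": 0.003,"wx": 0,"wy": 0,"wz": 0},{"claw": 0,"dx": -0.0385,"dy": -0.0394,"dz": 0.003,"wx": 0,"wy": 0,"wz": 0},{"claw": 0,"dx": -0.0385,"dy": -0.0394,"dz": 0.003,"wx": 0,"wy": 0,"wz": 0},{"claw": 0,"dx": -0.0385,"dy": -0.0394,"dz": 0.003,"wx": 0,"wy": 0,"wz": 0},{"claw": 0,"dx": -0.0385,"dy": -0.0394,"dz": 0.003,"wx": 0,"wy": 0,"wz": 0},{"claw": 0,"dx": -0.0385,"dy": -0.0394,"dz": 0.003,"wx": 0,"wy": 0,"wz": 0},{"claw": 0,"dx": -0.0385,"dy": -0.0394,"dz": 0.003,"wx": 0,"wy": 0,"wz": 0},{"claw": 0,"dx": -0.0385,"dy": -0.0394,"dz": 0.003,"wx": 0,"wy": 0,"wz": 0},{"claw": 0,"dx": -0.0385,"dy": -0.0394,"dz": 0.003,"wx": 0,"wy": 0,"wz": 0},{"claw": 0,"dx": -0.0385,"dy": -0.0394,"dz": 0.003,"wx": 0,"wy": 0,"wz": 0},{"claw": 0,"dx": -0.0385,"dy": -0.0394,"dz": 0.003,"wx": 0,"wy": 0,"wz": 0},{"claw": 0,"dx": -0.0385,"dy": -0.0394,"dz": 0.003,"wx": 0,"wy": 0,"wz": 0},{"claw": 0,"dx": -0.0385,"dy": -0.0394,"dz": 0.003,"wx": 0,"wy": 0,"wz": 0},{"claw": 0,"dx": -0.0385,"dy": -0.0394,"dz": 0.003,"wx": 0,"wy": 0,"wz": 0},{"claw": 0,"dx": -0.0385,"dy": -0.0394,"dz": 0.003,"wx": 0,"wy": 0,"wz": 0},{"claw": 0,"dx": 0,"dy": 0,"dz": 0,"wx": 0,"wy": 0,"wz": 5.6},{"claw": 0,"dx": 0,"dy": 0,"dz": 0,"wx": 0,"wy": 0,"wz": 5.7},{"claw": 0,"dx": 0,"dy": 0,"dz": 0,"wx": 0,"wy": 0,"wz": 0}]}}

```text
t: 2.52
eef_pos: [0.6027, -0.1338, 0.2079]
tool_rot: [-0.0, 0.241, 0.97, -0.0]
contact_force: [-0.4, -0.5, 0.1]
gripper_width: 0.004
grasp_force: 0.0
```

```bash
cat > look.py <<'E'
from h import *
import sys
n=sys.argv[1]
o,R,p=tool();im,d=read_camera("wrist");W=wristW(R,p,d);np.save(f"pics/{n}W.npy",W);cv2.imwrite(f"pics/{n}.png",im[:,:,::-1])
print(o["t"],p,R.round(3).tolist(),o["contact_force"],o["gripper_width"])
m=(d>0)&(W[...,2]>.074)&(W[...,2]<.082)&(np.hypot(W[...,0]-.603,W[...,1]+.135)<.025)&(im.max(2)<70)
if m.any(): print("knob top",m.sum(),W[m].mean(0),W[m].min(0),W[m].max(0),cv2.minEnclosingCircle(W[m][:,:2].astype(np.float32)))
s=(d>0)&(W[...,2]>.086)&(W[...,2]<.094)&(np.hypot(W[...,0]-.526,W[...,1]+.094)<.035)
if s.any(): print("stone",s.sum(),W[s].mean(0),cv2.minEnclosingCircle(W[s][:,:2].astype(np.float32)))
E
python3 look.py w2
```

```text
2.525 [ 0.60274255 -0.13383231  0.20789573] [[-0.884, 0.468, -0.001], [0.468, 0.884, -0.0], [0.001, -0.0, -1.0]] [-0.44518281 -0.46902372  0.09096367] 0.004402173602946416
knob top 648 [ 0.60322466 -0.13335331  0.07624501] [ 0.5912835  -0.14660362  0.0740086 ] [ 0.61660756 -0.12045953  0.07837381] ((0.6034455299377441, -0.13350655138492584), 0.013289184309542179)
stone 2646 [ 0.52622236 -0.09221509  0.08815779] ((0.5266686677932739, -0.09212847054004669), 0.023212598636746407)
```

View pics/w2.png

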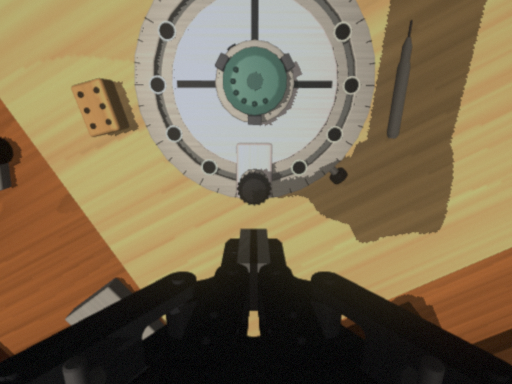

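The wrist view shows the knob at (254,187), the next hole at (209,167) and the tool centred over the knob to within 1 mm. Its distance from the axis, 87 mm, also matches. Now I descend.

>>> {"api": "drive_tool", "payload": {"increments": [{"claw": 0,"dx": -0.0008,"dy": 0,"dz": 0.025,"wx": 0,"wy": 0,"wz": 0},{"claw": 0,"dx": 0,"dy": 0,"dz": 0.03,"wx": 0,"wy": 0,"wz": 0},{"claw": 0,"dx": 0,"dy": 0,"dz": 0.03,"wx": 0,"wy": 0,"wz": 0},{"claw": 0,"dx": 0,"dy": 0,"dz": 0.012,"wx": 0,"wy": 0,"wz": 0},{"claw": 0,"dx": 0,"dy": 0,"dz": 0.003,"wx": 0,"wy": 0,"wz": 0},{"claw": 0,"dx": 0,"dy": 0,"dz": 0,"wx": 0,"wy": 0,"wz": 0}]}}

```text
t: 3.32
eef_pos: [0.6042, -0.1344, 0.1091]
tool_rot: [0.001, 0.241, 0.97, 0.0]
contact_force: [1.2, -0.4, 0.0]
gripper_width: -0.003
grasp_force: 0.0
```

>>> {"api": "drive_tool", "payload": {"increments": [{"claw": 0,"dx": 0,"dy": 0,"dz": 0.002,"wx": 0,"wy": 0,"wz": 0},{"claw": 0,"dx": 0,"dy": 0,"dz": 0.002,"wx": 0,"wy": 0,"wz": 0},{"claw": 0,"dx": 0,"dy": 0,"dz": 0.001,"wx": 0,"wy": 0,"wz": 0},{"claw": 0,"dx": 0,"dy": 0,"dz": 0.002,"wx": 0,"wy": 0,"wz": 0},{"claw": 0,"dx": 0,"dy": 0,"dz": 0,"wx": 0,"wy": 0,"wz": 0}]}}

```text
t: 3.95
eef_pos: [0.6037, -0.1343, 0.1014]
tool_rot: [0.0, 0.242, 0.97, 0.0]
contact_force: [-0.1, -0.4, 1.9]
gripper_width: -0.0
grasp_force: 1.1
```

>>> {"api": "drive_tool", "payload": {"increments": [{"claw": 0,"dx": 0,"dy": 0,"dz": 0.002,"wx": 0,"wy": 0,"wz": 0},{"claw": 0,"dx": 0,"dy": 0,"dz": 0.002,"wx": 0,"wy": 0,"wz": 0},{"claw": 0,"dx": 0,"dy": 0,"dz": 0.002,"wx": 0,"wy": 0,"wz": 0},{"claw": 0,"dx": 0,"dy": 0,"dz": 0.001,"wx": 0,"wy": 0,"wz": 0},{"claw": 0,"dx": 0,"dy": 0,"dz": 0,"wx": 0,"wy": 0,"wz": 0}]}}

```text
t: 4.58
eef_pos: [0.6038, -0.1343, 0.0944]
tool_rot: [0.0, 0.242, 0.97, 0.0]
contact_force: [-0.8, 0.4, 5.2]
gripper_width: -0.002
grasp_force: 2.1
```

>>> {"api": "drive_tool", "payload": {"increments": [{"claw": 0,"dx": 0.0001,"dy": -0.0031,"dz": 0.0002,"wx": 0,"wy": 0,"wz": 2},{"claw": 0,"dx": 0.0001,"dy": -0.0031,"dz": 0,"wx": 0,"wy": 0,"wz": 2},{"claw": 0,"dx": 0,"dy": -0.0031,"dz": 0,"wx": 0,"wy": 0,"wz": 2},{"claw": 0,"dx": 0,"dy": 0,"dz": 0,"wx": 0,"wy": 0,"wz": 0}]}}

```text
t: 5.08
eef_pos: [0.5985, -0.1428, 0.0941]
tool_rot: [-0.0, 0.293, 0.956, -0.0]
contact_force: [-1.4, -0.2, 3.8]
gripper_width: -0.0
grasp_force: 2.2
```

```bash
python3 look.py w3; python3 - <<'E'
import cv2;im=cv2.imread('pics/w3.png');cv2.imwrite('pics/w3c.png',cv2.resize(im[0:300,100:400],None,fx=2,fy=2))
E
```

```text
5.075 [ 0.59845412 -0.14283586  0.09410571] [[-0.829, 0.56, -0.0], [0.56, 0.829, -0.001], [-0.0, -0.001, -1.0]] [-1.39207494 -0.17280752  3.81458482] -0.00033191760840692053
knob top 360 [ 0.5903806  -0.13764336  0.0782793 ] [ 0.58468203 -0.15045106  0.07401735] [ 0.59981634 -0.12793813  0.08199738] ((0.5923678278923035, -0.13919459283351898), 0.013550112955272198)
stone 10250 [ 0.52620897 -0.09247947  0.08821863] ((0.5264318585395813, -0.09273870289325714), 0.023339860141277313)
```

View pics/w3c.png

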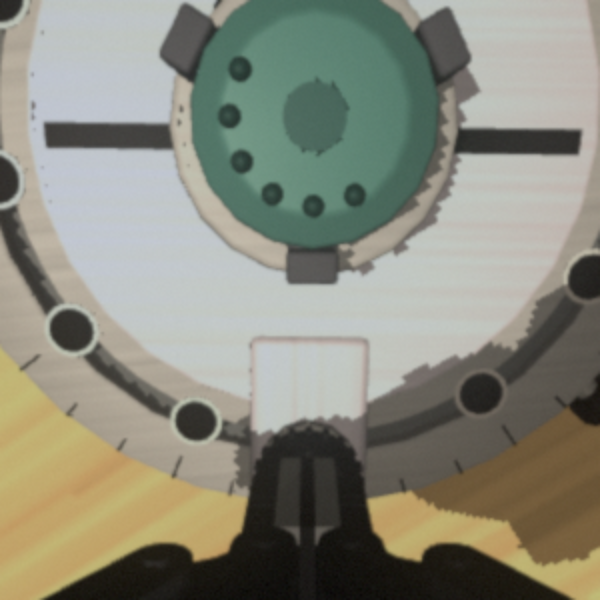

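The crop shows the lug centred under the fingertip at (310,440), moving with it. The left (next) hole at (195,420) is now nearer than the right one at (480,392). I'll keep turning.

>>> {"api": "drive_tool", "payload": {"increments": [{"claw": 0,"dx": 0.0001,"dy": -0.0031,"dz": 0,"wx": 0,"wy": 0,"wz": 2},{"claw": 0,"dx": 0.0001,"dy": -0.0031,"dz": 0,"wx": 0,"wy": 0,"wz": 2},{"claw": 0,"dx": 0.0001,"dy": -0.0031,"dz": 0,"wx": 0,"wy": 0,"wz": 2},{"claw": 0,"dx": 0.0001,"dy": -0.0031,"dz": 0,"wx": 0,"wy": 0,"wz": 2},{"claw": 0,"dx": 0.0001,"dy": -0.0031,"dz": 0,"wx": 0,"wy": 0,"wz": 2},{"claw": 0,"dx": 0.0001,"dy": -0.0031,"dz": 0,"wx": 0,"wy": 0,"wz": 2},{"claw": 0,"dx": 0.0001,"dy": -0.0031,"dz": 0,"wx": 0,"wy": 0,"wz": 2},{"claw": 0,"dx": 0.0001,"dy": -0.0031,"dz": 0,"wx": 0,"wy": 0,"wz": 2},{"claw": 0,"dx": 0.0001,"dy": -0.0031,"dz": 0,"wx": 0,"wy": 0,"wz": 2},{"claw": 0,"dx": 0,"dy": 0,"dz": 0,"wx": 0,"wy": 0,"wz": 0}]}}

```text
t: 6.38
eef_pos: [0.5791, -0.1627, 0.094]
tool_rot: [-0.0, 0.439, 0.899, -0.0]
contact_force: [-0.6, -1.2, 4.9]
gripper_width: -0.003
grasp_force: 2.2
```

```bash
python3 look.py w4; python3 - <<'E'
import cv2;im=cv2.imread('pics/w4.png');cv2.imwrite('pics/w4c.png',cv2.resize(im[0:300,100:400],None,fx=2,fy=2))
E
```

```text
6.375 [ 0.57907228 -0.1627334   0.09402935] [[-0.615, 0.788, -0.001], [0.788, 0.615, -0.0], [0.0, -0.001, -1.0]] [-0.61783558 -1.16853585  4.8741048 ] -0.0028880786501370662
knob top 25 [ 0.58392394 -0.14971639  0.07911028] [ 0.58287428 -0.15053187  0.07509398] [ 0.58494869 -0.14892194  0.08199315] ((0.5839114785194397, -0.1494804322719574), 0.0011917143128812313)
stone 10185 [ 0.52621579 -0.09242861  0.08821933] ((0.5266063213348389, -0.09265162795782089), 0.023285988718271255)
```

View pics/w4c.png

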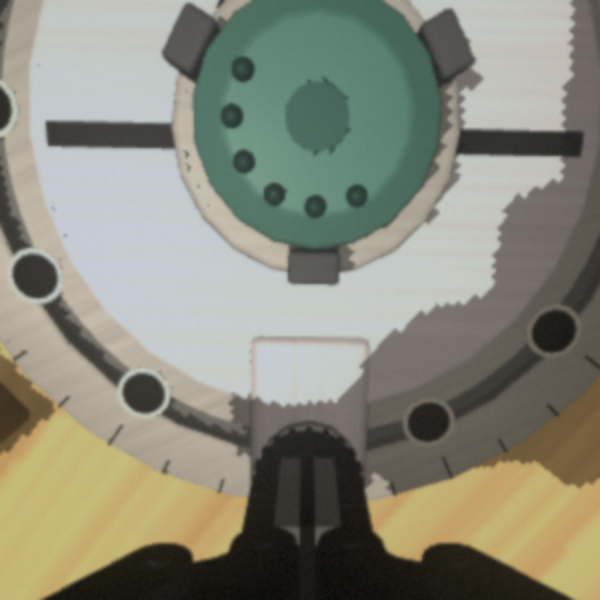

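The crop shows the lug still centred at (310,400), with the starting hole now right at (430,420), consistent with about 24°. I'll turn the last 6° and then lift slowly.

>>> {"api": "drive_tool", "payload": {"increments": [{"claw": 0,"dx": 0.0001,"dy": -0.0031,"dz": 0,"wx": 0,"wy": 0,"wz": 2},{"claw": 0,"dx": 0.0001,"dy": -0.0031,"dz": 0,"wx": 0,"wy": 0,"wz": 2},{"claw": 0,"dx": 0,"dy": -0.0028,"dz": 0,"wx": 0,"wy": 0,"wz": 1.8},{"claw": 0,"dx": 0,"dy": 0,"dz": 0,"wx": 0,"wy": 0,"wz": 0},{"claw": 0,"dx": 0,"dy": 0,"dz": -0.0015,"wx": 0,"wy": 0,"wz": 0},{"claw": 0,"dx": 0,"dy": 0,"dz": -0.0015,"wx": 0,"wy": 0,"wz": 0},{"claw": 0,"dx": 0,"dy": 0,"dz": -0.0015,"wx": 0,"wy": 0,"wz": 0},{"claw": 0,"dx": 0,"dy": 0,"dz": 0,"wx": 0,"wy": 0,"wz": 0}]}}

```text
t: 7.42
eef_pos: [0.5721, -0.1674, 0.0986]
tool_rot: [-0.0, 0.483, 0.876, -0.0]
contact_force: [0.3, -1.6, 2.8]
gripper_width: 0.001
grasp_force: 1.5
```

At a depth of about 4.4 mm the knob still pushes on the finger, so the plug is rising into the hole. I'll lift off and check.

>>> {"api": "drive_tool", "payload": {"increments": [{"claw": 0,"dx": 0,"dy": 0,"dz": -0.002,"wx": 0,"wy": 0,"wz": 0},{"claw": 0,"dx": 0,"dy": 0,"dz": -0.002,"wx": 0,"wy": 0,"wz": 0},{"claw": 0,"dx": 0,"dy": 0,"dz": -0.004,"wx": 0,"wy": 0,"wz": 0},{"claw": 0,"dx": 0,"dy": 0,"dz": -0.02,"wx": 0,"wy": 0,"wz": 0},{"claw": 0,"dx": 0,"dy": 0,"dz": -0.04,"wx": 0,"wy": 0,"wz": 0},{"claw": 0,"dx": 0,"dy": 0,"dz": -0.04,"wx": 0,"wy": 0,"wz": 0},{"claw": 0,"dx": 0,"dy": 0,"dz": 0,"wx": 0,"wy": 0,"wz": 0},{"claw": 0,"dx": 0,"dy": 0,"dz": 0,"wx": 0,"wy": 0,"wz": 0}]}}

```text
t: 8.43
eef_pos: [0.572, -0.1671, 0.2069]
tool_rot: [-0.0, 0.483, 0.876, 0.0]
contact_force: [-0.3, -0.0, -0.3]
gripper_width: 0.004
grasp_force: 0.0
```

```bash
sed -i 's/W\[...,0\]-.603,W\[...,1\]+.135)<.025/W[...,0]-.5726,W[...,1]+.167)<.025/' look.py; python3 look.py w5
python3 - <<'E'
import cv2;im=cv2.imread('pics/w5.png');cv2.imwrite('pics/w5c.png',cv2.resize(im[0:260,100:400],None,fx=2,fy=2))
E
```

```text
8.425 [ 0.57197035 -0.1670535   0.20693727] [[-0.534, 0.846, 0.0], [0.846, 0.534, 0.001], [0.0, 0.0, -1.0]] [-0.34430481 -0.04285591 -0.33338812] 0.0037356819582350935
knob top 649 [ 0.57195288 -0.16673978  0.07623328] [ 0.55933501 -0.18009076  0.07401021] [ 0.58504207 -0.15426958  0.07827259] ((0.5720601677894592, -0.16716960072517395), 0.013211187906563282)
stone 2693 [ 0.52635693 -0.09214085  0.08815632] ((0.5268539786338806, -0.09234114736318588), 0.022902850061655045)
```

View pics/w5c.png

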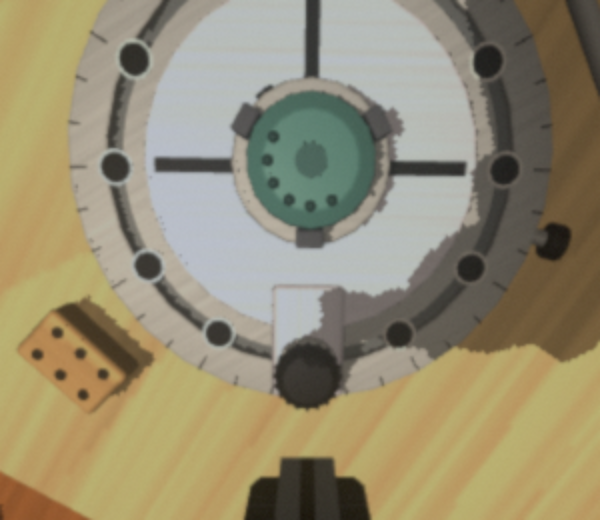

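The knob top reads 0.0762 m, the same as at the start, so the plunger is fully up. It sits about 30° on from where it began, with the holes symmetric either side at (218,333) and (400,333). The finger is clear, so I'm handing in.

```bash
python3 -c "
from station import *
print(hand_in())"
```

```text
the job is handed in; nothing more can be done
None
```

I turned the table clockwise by one hole (about 30° measured), the plunger is fully back up and locked, the arm is clear, and I handed the job in; no verdict came back.

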